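# Stand the timer between two batches of balm tins

### The arm

A 6-joint arm with a two-finger parallel gripper is mounted at the origin on a cart in front of the work surface, level with it; the furniture and walls round the work are solid. World frame = base frame: x ahead of the robot, y to its left, z up, the work surface at z = 0. Lengths are in m, angles in rad, forces in N, time in s.
With the tool pointing down it reaches from about 0.25 to 0.8 m from the base axis. Payload 3.9 kg.
Tool frame: the origin (TCP) lies between the finger pads; the fingertips stand 17 mm ahead of it and the grasp point (between the pads) lies 2 mm behind it (env.tip_reach is the distance from the TCP to the fingertips, in m); z points along the fingers, y is the line along which they close (so a half turn about z gives the same grasp; the last joint's range is limited). The gripper opens to 85 mm and grips with 20 to 120 N. Pads are 22 mm wide; open, the fingers measure 114 mm over their backs; the gripper's body (76 mm by 85 mm) begins 54 mm behind the grasp point. The pads swing forward as they close: fully open they stand 13 mm farther back than shut.
Start: joints at [-1.173, 0.26, -0.138, 1.173, 0, 1.571], TCP at [0.203, -0.484, 0.248] pointing down, gripper open.
Joint ranges: [-2.78, 2.78], [-0.83, 1.72], [-1.28, 1.37], [-1.9, 2.12], [-1.57, 1.48], [-3.14, 3.14]. Speed limits (rad/s): [2.57, 2.57, 3.14, 3.14, 3.14, 3.14].

### API

Orientations are given as a unit quaternion [x, y, z, w].
In Python, from bench import telemetry, vision, order, env gives the robot as it stands. The module is installed in compiled form; this text tells all that it offers.
- The arm moves only by the tool arm_command, never from a script. Its argument "series" is a list of rows, each a list of 7 numbers: the closure, from 0 (fully open) to 1 (shut), then the shift along the tool's x, y, z in m, then the turn, a rotation vector about the tool's x, y, z in degrees. A call has exactly 8 rows; each row is the pose to reach, as a shift and turn from the pose commanded when the call began, along the tool's axes at that moment; what a row does not reach only later rows make up. A row lasts 1/8 s, in which the tool goes at most 62.5 mm and 10.7 degrees, less where a joint would pass 70% of its speed; a pose out of reach is approached as far as the arm can. A call with a gripper value outside its range is refused whole. The fingers move at their own pace and stop on an object; "newtons" is the grip in N (left out, the last holds). Time passes only in rows, so rows that repeat a pose let the fingers close, or fill a call up. It gives the time, the measured TCP pose, the force, the opening and the grip force at its end, in the units of the state.
- telemetry.get_obs(): the state, without advancing time (a new reading comes with each control period).
- vision.grab_frame(name): name is "scene" or "top" or "wrist"; returns a dict with "img" (420x560x3 uint8, blue, green, red), "mtx" (3x3 intrinsics, pixels), "pose" (4x4, takes a point from camera to world coordinates). Camera axes: x right, y down, z forward; pixel columns grow to the right and rows downward; lengths in m; the calibration is good to about 2 mm. A picture is of the moment at which its call begins. There is no depth.
- order.finish_job(): hands the job in; it is judged then, once.
The state is a dict: "clock": time; "qpos": joint angles; "dq": joint speeds; "effort": joint torques, N m; "tcp_pos": TCP position; "eef_rot": TCP orientation; "contact_force": force on the tool from outside, world axes, zero at the start; "moment": the same for the moment, N m; "gripper_width": opening from 0.0 (shut) to 1.0 (fully open); "grasp_force": force on a finger pad.
Only numpy, scipy, OpenCV 4.12 (cv2) and the standard library are available. Lean on these libraries where they do the work, as an engineer would, in place of code of your own. Each camera call takes 0.05 s, during which the arm holds its last target. There are 200 camera calls.

### The job

Just to the right of the big block of tins, three poured balm tins stand in a row: one tin, a wide gap where one batch ends and the next begins, then two tins close together. Pick up the round timer from among the lids on the left part of the table and stand it upright in that gap as a marker, in line with the row and midway between the tins on either side of it. Do not shift those two tins.

Things in the scene. Friction and masses are not known exactly. Their poses are not given: they have to be found in the camera images.
- timer_center (a point): Round white dial timer standing on the left, 38 mm high: body 64 mm in diameter up to 22 mm, dial 54 mm up to 27 mm, red grip bar on top 8 mm wide, 40 mm long, 27 to 38 mm high. The dial does not turn. 0.08 to 0.15 kg. The point is on its axis, 19 mm above its underside; z up, y along the bar. Grip round the body or by the bar. Lids and tweezers lie 100 mm or more from it.
- tin_a_center (a point): The tin to the left (towards +y) of the wide gap, the only one on that side: open round bamboo tin, filled, 70 mm in diameter, 31 mm high, standing loose on the table. The point lies on its axis, 15.5 mm above the table; z is up, x points across the row, -y along the row towards the other two tins.
- tin_b_center (a point): The tin to the right of the wide gap, same kind, 70 mm in diameter and 31 mm high. The point lies on its axis, 15.5 mm above the table. Its centre is 220 mm from that of tin a, so the clear gap between the two is 150 mm. A third tin of the row, not listed, stands beyond it, 88 mm on, centre to centre.
Not all that is in view belongs to the job. What is shaped like the part that bears tin_a_center but black or purple is not meant. Leave any black look-alike of the part that bears timer_center alone.

How it is judged:
At the end, for the whole second after the job is handed in: The timer stands upright on the table (within 6 degrees) and at rest in the wide gap: its centre within 18 mm of the row's line, and no more than 128 mm from the centre of either tin beside the gap (midway is 110 mm) (horizontal distance between timer_center and tin_a_center below 0.128 m and horizontal distance between timer_center and tin_b_center below 0.128 m and x of timer_center in the frame of tin_a_center between -0.018 and 0.018 m and angle between timer_center's own z axis and vertical below 0.1 rad and height (world z) of timer_center between 0.014 and 0.024 m and linear speed of timer below 0.02 m/s); the robot touches nothing.
It fails at once if one of the two tins beside the gap is shifted by more than 15 mm (distance of any of tin_a_center, tin_b_center from where it was at the start of the episode above 0.015 m).
It also fails if it takes over 35 s, if anything falls off the work surface, if the arm or the gripper's body presses on something with over 40 N, if the wrist force passes 120 N, or if a joint passes its speed limit or range.

## Working session

There is one attempt and no reset: what is moved stays moved. The work goes in short steps, Python scripts to look and compute and a tool call to move; the robot and the scene stay as the last step left them, time stands still between calls to the robot, and variables do not carry over. Pictures are saved under pics/ and viewed, at most 10 in all, crops included, and the job is handed in when it is done.

Besides the shell and the picture viewer there is one more tool, called after "Call:" as name([rows], argument=value, ...), one row to a line, values as JSON. arm_command: Moves the arm, as the interface text tells. Its arguments: {"type":"object","properties":{"series":{"type":"array"},"newtons":{"type":"number"}},"required":["series"]}

```bash
mkdir -p pics; cat > h.py <<'E'
import numpy as np, cv2
from bench import telemetry, vision, order, env
def ray(f,uv,z):
    K=f["mtx"];T=np.array(f["pose"]);d=T[:3,:3]@np.linalg.inv(K)@np.array([uv[0],uv[1],1.]);o=T[:3,3]
    return o+d*(z-o[2])/d[2]
def proj(f,p):
    T=np.linalg.inv(f["pose"]);c=T[:3,:3]@np.array(p)+T[:3,3];u=f["mtx"]@c;return u[:2]/u[2]
E
python3 - <<'E'
from h import *
for n in("top","scene"):
    f=vision.grab_frame(n);cv2.imwrite(f"pics/{n}0.png",f["img"]);np.savez(f"{n}0.npz",**f)
    print(n,np.round(f["pose"],3).tolist())
o=telemetry.get_obs();print({k:np.round(v,3).tolist() for k,v in o.items()})
E
```

```text
top [[-0.01, -0.997, 0.078, 0.461], [-1.0, 0.011, 0.02, -0.015], [-0.021, -0.078, -0.997, 1.42], [0.0, 0.0, 0.0, 1.0]]
scene [[-0.655, -0.511, 0.557, -0.245], [-0.756, 0.456, -0.47, 0.66], [-0.014, -0.729, -0.684, 1.026], [0.0, 0.0, 0.0, 1.0]]
{'clock': 0.1, 'qpos': [-1.173, 0.261, -0.139, 1.173, 0.0, 1.571], 'dq': [0.002, -0.002, 0.004, -0.001, -0.002, 0.002], 'effort': [0.001, -40.651, 25.453, 0.01, -0.0, 0.0], 'tcp_pos': [0.203, -0.483, 0.248], 'eef_rot': [0.98, 0.198, -0.0, -0.001], 'contact_force': [-0.381, -0.436, 0.523], 'moment': [0.032, 0.035, -0.013], 'grasp_force': 0.0, 'gripper_width': 1.001}
```

View pics/top0.png

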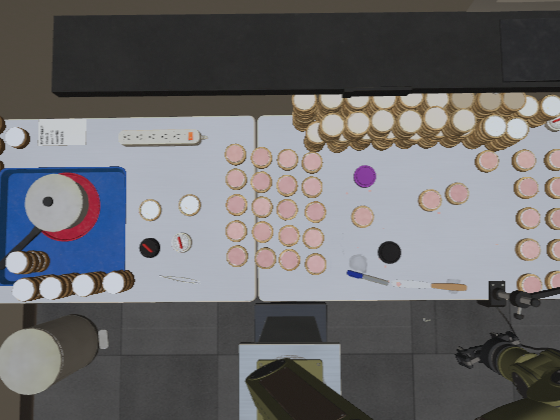

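View pics/scene0.png

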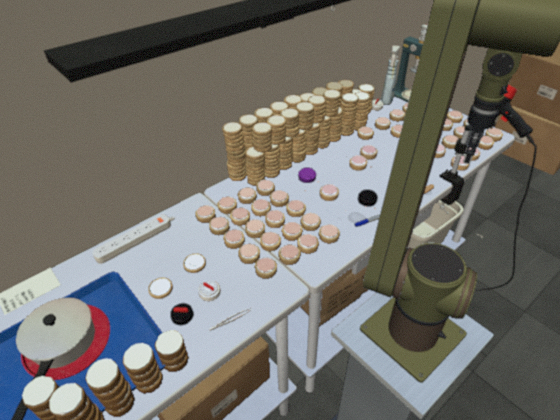

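The top view shows the white timer at (182,242), tin a at (362,216), tin b at (430,200) and the third tin at (457,193). The look-alikes are black at (150,247) and (389,252) and purple at (365,176). The scene view agrees, with the timer at (208,290). Next I'll measure precisely.

```bash
python3 - <<'E'
from h import *
f=dict(np.load("top0.npz"));im=f["img"];hsv=cv2.cvtColor(im,cv2.COLOR_BGR2HSV)
def blobs(m,c,r):
    w=np.zeros_like(m);cv2.circle(w,c,r,255,-1);m=m&w
    return max(cv2.findContours(m,cv2.RETR_EXTERNAL,cv2.CHAIN_APPROX_NONE)[0],key=cv2.contourArea)
for n,c in(("a",(362,216)),("b",(430,200)),("c",(457,193))):
    k=blobs(cv2.inRange(hsv,(0,45,60),(30,255,255)),c,14 if n!="a" else 16)
    (u,r)=cv2.minEnclosingCircle(k);M=cv2.moments(k);g=(M['m10']/M['m00'],M['m01']/M['m00'])
    print(n,u,r,g,ray(f,g,.025).round(4))
k=blobs(cv2.inRange(hsv,(0,120,80),(8,255,255))|cv2.inRange(hsv,(172,120,80),(180,255,255)),(182,242),14)
rr=cv2.minAreaRect(k);print("bar",rr,ray(f,rr[0],.036).round(4))
p=k[:,0,:].astype(float);w=np.array([ray(f,q,.038)[:2] for q in p]);w-=w.mean(0);d=np.linalg.svd(w)[2][0];print("bar dir",d,np.degrees(np.arctan2(d[1],d[0])))
c1=cv2.resize(im[212:272,140:220],None,fx=5,fy=5);c2=cv2.resize(im[170:240,340:480],None,fx=4,fy=4)
s=dict(np.load("scene0.npz"));c3=cv2.resize(s["img"][260:320,170:250],None,fx=4.5,fy=4.5)
hs=cv2.cvtColor(s["img"],cv2.COLOR_BGR2HSV)
k=blobs(cv2.inRange(hs,(0,120,80),(8,255,255))|cv2.inRange(hs,(172,120,80),(180,255,255)),(208,288),14)
rr=cv2.minAreaRect(k);print("sbar",rr,ray(s,rr[0],.036).round(4))
p=k[:,0,:].astype(float);w=np.array([ray(s,q,.037)[:2] for q in p]);w-=w.mean(0);d=np.linalg.svd(w)[2][0];print(np.degrees(np.arctan2(d[1],d[0])))
o=np.zeros((590,770,3),np.uint8);o[:300,:400]=c1;o[:270,405:765]=c3;o[305:585,:560]=c2;cv2.imwrite("pics/c.png",o)
E
```

```text
a (362.0, 216.36363220214844) 11.121143341064453 (362.08217270194984, 216.3732590529248) [ 0.5458 -0.235   0.025 ]
b (429.5, 200.0) 11.629803657531738 (429.5402144772118, 199.85031277926717) [ 0.5954 -0.4475  0.025 ]
c (456.3518371582031, 193.52777099609375) 11.618038177490234 (451.439121756487, 195.26147704590818) [ 0.6091 -0.5163  0.025 ]
bar ((179.61766052246094, 241.97061157226562), (10.429031372070312, 1.697749376296997), 75.96376037597656) [0.4711 0.3379 0.036 ]
bar dir [-0.96921088 -0.24623214] -165.7453389067726
sbar ((208.10003662109375, 285.8000183105469), (9.838699340820312, 2.236067771911621), 26.56505012512207) [0.4697 0.3395 0.036 ]
-166.69612430866277
```

View pics/c.png

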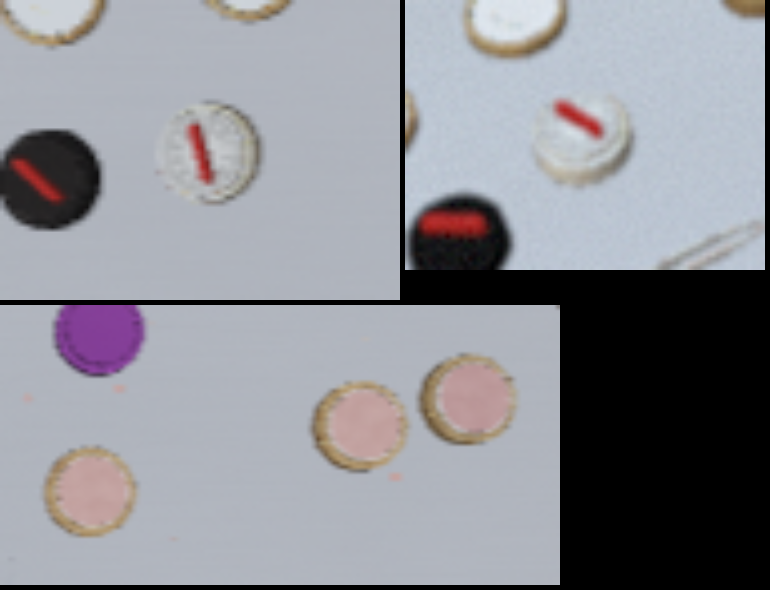

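The crop confirms the white timer, with its bar about 14° from +x. The tins give a midpoint near (0.571, -0.341). I'll grip by the bar: it's well defined, and the open fingers stay above the tins.

```bash
cat >> h.py <<'E'
from scipy.spatial.transform import Rotation as R
def go(p,yaw):
    o=telemetry.get_obs();r=R.from_quat(o["eef_rot"]);t=np.radians(yaw)
    tgt=R.from_matrix(np.array([[np.cos(t),np.sin(t),0],[np.sin(t),-np.cos(t),0],[0,0,-1]]))
    print("clock",round(o["clock"],2),"tcp",np.round(o["tcp_pos"],4),"q",np.round(o["qpos"],2),"w",round(o["gripper_width"],3),"gf",round(o["grasp_force"],1))
    print("shift mm",(r.inv().apply(np.array(p)-o["tcp_pos"])*1000).round(1),"turn",np.degrees((r.inv()*tgt).as_rotvec()).round(2))
E
python3 - <<'E'
from h import *
print(env.tip_reach)
go([.33,-.09,.24],108)
E
```

```text
0.017
clock 0.1 tcp [ 0.2032 -0.4835  0.2476] q [-1.17  0.26 -0.14  1.17  0.    1.57] w 1.001 gf 0.0
shift mm [ 269.3 -313.6    8.1] turn [-8.000e-02 -8.000e-02 -8.521e+01]
```

Call:
arm_command([
  [0, 34, -39, 0, 0, 0, -10],
  [0, 0.068, -0.078, 0, 0, 0, -20],
  [0, 0.1, -0.118, 0, 0, 0, -31],
  [0, 0.135, -0.157, 0, 0, 0, -42],
  [0, 0.168, -0.196, 0, 0, 0, -53],
  [0, 0.2, -0.235, 0, 0, 0, -63],
  [0, 0.235, -0.275, 0, 0, 0, -74],
  [0, 0.269, -0.314, 0.008, 0, 0, -85],
])

```text
clock: 1.1
tcp_pos: [0.3303, -0.0888, 0.2405]
eef_rot: [0.591, 0.807, 0.0, 0.001]
contact_force: [0.9, -1.0, -0.5]
gripper_width: 0.998
grasp_force: 0.0
```

The first row of that call was a slip: I wrote 34 and -39, which are mm, where metres were due. The per-row step limit capped it and the later rows brought it back, so the arm ended where I intended. From here I'll write metres only.

```bash
python3 - <<'E'
from h import *
go([.47,.338,.2],193.8)
E
```

```text
clock 1.1 tcp [ 0.3303 -0.0888  0.2405] q [-0.26 -0.05 -0.52  1.1   0.    1.  ] w 0.998 gf 0.0
shift mm [364.7 262.1  40.6] turn [ 3.000e-02  1.000e-01 -8.621e+01]
```

Call:
arm_command([
  [0, 0.046, 0.033, 0.005, 0, 0, -10.7],
  [0, 0.091, 0.066, 0.01, 0, 0, -21.4],
  [0, 0.137, 0.098, 0.015, 0, 0, -32.1],
  [0, 0.182, 0.131, 0.02, 0, 0, -42.8],
  [0, 0.228, 0.164, 0.025, 0, 0, -53.5],
  [0, 0.274, 0.197, 0.03, 0, 0, -64.2],
  [0, 0.319, 0.229, 0.035, 0, 0, -75],
  [0, 0.365, 0.262, 0.041, 0, 0, -86],
])

```text
clock: 2.1
tcp_pos: [0.4718, 0.3377, 0.1987]
eef_rot: [-0.116, 0.993, -0.0, -0.0]
contact_force: [0.9, -0.1, 1.1]
gripper_width: 0.997
grasp_force: 0.0
```

```bash
python3 - <<'E'
from h import *
vision.grab_frame("wrist");f=vision.grab_frame("wrist");im=f["img"];cv2.imwrite("pics/w1.png",im)
hsv=cv2.cvtColor(im,cv2.COLOR_BGR2HSV)
m=cv2.inRange(hsv,(0,120,80),(8,255,255))|cv2.inRange(hsv,(172,120,80),(180,255,255))
for k in cv2.findContours(m,cv2.RETR_EXTERNAL,cv2.CHAIN_APPROX_NONE)[0]:
    if cv2.contourArea(k)<60: continue
    rr=cv2.minAreaRect(k);b=np.array([ray(f,q,.036)[:2] for q in cv2.boxPoints(rr)])
    e=[b[1]-b[0],b[2]-b[1]];L=max(e,key=np.linalg.norm);print(rr,ray(f,rr[0],.036).round(4),[np.linalg.norm(x).round(4) for x in e],np.degrees(np.arctan2(L[1],L[0])))
go([.47,.338,.2],193.8)
E
```

```text
((541.5244140625, 335.2804870605469), (32.64031982421875, 66.37385559082031), 51.34019088745117) [0.5447 0.6078 0.036 ] [np.float64(0.0574), np.float64(0.0355)] 151.7758052578634
((400.5052185058594, 199.91806030273438), (48.008384704589844, 9.337493896484375), 59.93141555786133) [0.4543 0.441  0.036 ] [np.float64(0.0072), np.float64(0.0415)] 47.12126416033396
((273.0376892089844, 188.9793243408203), (46.158180236816406, 6.8410964012146), 87.79740142822266) [0.4698 0.3389 0.036 ] [np.float64(0.0054), np.float64(0.0378)] 15.72826578864144
clock 2.2 tcp [0.473  0.3409 0.1974] q [ 0.62  0.38 -0.09  1.09  0.    0.39] w 1.001 gf 0.0
shift mm [ 3.6 -2.1 -2.7] turn [ 0.1   0.03 -0.51]
```

View pics/w1.png

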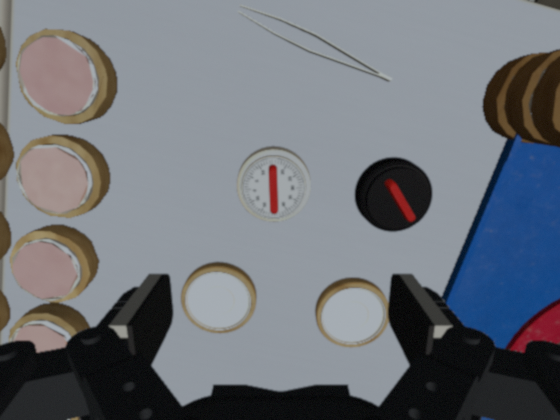

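The wrist view shows the timer bar at pixel (273,189), which is about (0.470, 0.339), and its direction is roughly 15°. I'll descend part way and recheck.

Call:
arm_command([
  [0, 0, 0, 0.03, 0, 0, -1],
  [0, 0, 0, 0.06, 0, 0, -1],
  [0, 0, 0, 0.09, 0, 0, -1],
  [0, 0, 0, 0.11, 0, 0, -1],
  [0, 0, 0, 0.12, 0, 0, -1],
  [0, 0, 0, 0.12, 0, 0, -1],
  [0, 0, 0, 0.12, 0, 0, -1],
  [0, 0, 0, 0.12, 0, 0, -1],
])

```text
clock: 3.2
tcp_pos: [0.4723, 0.3364, 0.0803]
eef_rot: [-0.121, 0.993, 0.0, 0.001]
contact_force: [0.0, -0.6, -0.6]
gripper_width: 0.999
grasp_force: 0.0
```

```bash
python3 - <<'E'
from h import *
f=vision.grab_frame("wrist");im=f["img"];cv2.imwrite("pics/w2.png",im)
hsv=cv2.cvtColor(im,cv2.COLOR_BGR2HSV)
m=cv2.inRange(hsv,(0,120,80),(8,255,255))|cv2.inRange(hsv,(172,120,80),(180,255,255))
for k in cv2.findContours(m,cv2.RETR_EXTERNAL,cv2.CHAIN_APPROX_NONE)[0]:
    if cv2.contourArea(k)<60: continue
    rr=cv2.minAreaRect(k);b=np.array([ray(f,q,.037)[:2] for q in cv2.boxPoints(rr)])
    e=[b[1]-b[0],b[2]-b[1]];L=max(e,key=np.linalg.norm);print(rr,ray(f,rr[0],.037).round(4),[np.linalg.norm(x).round(4) for x in e],np.degrees(np.arctan2(L[1],L[0])))
for i in range(3): vision.grab_frame("wrist");go([.47,.3388,.047],195)
E
```

```text
((488.73529052734375, 264.5588073730469), (75.11637878417969, 16.120864868164062), 59.036251068115234) [0.4525 0.4396 0.037 ] [np.float64(0.0075), np.float64(0.0431)] 49.669030516469505
((285.7164306640625, 248.50765991210938), (75.13472747802734, 11.887551307678223), 88.45184326171875) [0.4685 0.3386 0.037 ] [np.float64(0.0057), np.float64(0.04)] 15.863053315946605
clock 3.3 tcp [0.4722 0.3363 0.08  ] q [ 0.62  0.47 -0.28  0.82  0.    0.38] w 1.001 gf 0.0
shift mm [ 1.5  2.9 33. ] turn [ 0.03  0.08 -1.07]
clock 3.35 tcp [0.472  0.3362 0.0799] q [ 0.62  0.47 -0.29  0.82 -0.    0.38] w 1.0 gf 0.0
shift mm [ 1.4  3.  32.9] turn [ 0.02  0.06 -1.07]
clock 3.4 tcp [0.4719 0.3362 0.0797] q [ 0.62  0.47 -0.29  0.82  0.    0.38] w 0.999 gf 0.0
shift mm [ 1.3  3.  32.7] turn [ 0.02  0.04 -1.06]
```

Call:
arm_command([
  [0, 0.002, 0.003, 0.012, 0, 0, -1.3],
  [0, 0.002, 0.003, 0.024, 0, 0, -1.3],
  [0, 0.002, 0.003, 0.033, 0, 0, -1.3],
  [0, 0.002, 0.003, 0.033, 0, 0, -1.3],
  [1, 0.002, 0.003, 0.033, 0, 0, -1.3],
  [1, 0.002, 0.003, 0.033, 0, 0, -1.3],
  [1, 0.002, 0.003, 0.033, 0, 0, -1.3],
  [1, 0.002, 0.003, 0.033, 0, 0, -1.3],
], newtons=40)

```text
clock: 4.4
tcp_pos: [0.4692, 0.3385, 0.0466]
eef_rot: [-0.133, 0.991, 0.0, 0.0]
contact_force: [0.1, 0.4, -0.5]
gripper_width: 0.143
grasp_force: 0.0
```

Call:
arm_command([
  [1, 0, 0, 0, 0, 0, 0],
  [1, 0, 0, 0, 0, 0, 0],
  [1, 0, 0, 0, 0, 0, 0],
  [1, 0, 0, 0, 0, 0, 0],
  [1, 0, 0, 0, 0, 0, 0],
  [1, 0, 0, 0, 0, 0, 0],
  [1, 0, 0, -0.01, 0, 0, 0],
  [1, 0, 0, -0.02, 0, 0, 0],
])

```text
clock: 5.4
tcp_pos: [0.4686, 0.3381, 0.0663]
eef_rot: [-0.133, 0.991, -0.0, -0.001]
contact_force: [0.2, -0.1, -1.1]
gripper_width: 0.064
grasp_force: 42.1
```

```bash
python3 - <<'E'
from h import *
f=vision.grab_frame("wrist");cv2.imwrite("pics/w3.png",f["img"])
go([.36,.1,.18],195)
E
```

```text
clock 5.45 tcp [0.4695 0.3388 0.0679] q [ 0.62  0.48 -0.3   0.79  0.    0.36] w 0.067 gf 42.1
shift mm [ 168.3 -201.5 -112.4] turn [0.03 0.07 0.24]
```

View pics/w3.png

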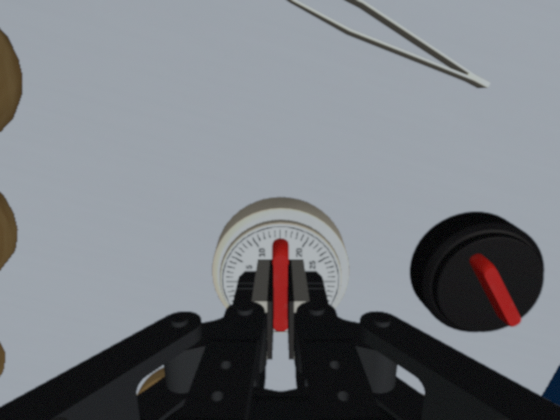

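The wrist view shows the bar held between the fingers at pixel (280,285), with the timer off the table. Next I'll lift and carry it.

```bash
python3 - <<'E'
from h import *
go([.45,0.0,.18],195)
go([.4695,.3388,.18],195)
E
```

```text
clock 5.45 tcp [0.4695 0.3388 0.0679] q [ 0.62  0.48 -0.3   0.79  0.    0.36] w 0.067 gf 42.1
shift mm [ 107.7 -321.7 -112.4] turn [0.03 0.07 0.24]
clock 5.45 tcp [0.4695 0.3388 0.0679] q [ 0.62  0.48 -0.3   0.79  0.    0.36] w 0.067 gf 42.1
shift mm [-1.000e-01  1.000e-01 -1.121e+02] turn [0.03 0.07 0.24]
```

Call:
arm_command([
  [1, 0, 0, -0.04, 0, 0, 0],
  [1, 0, 0, -0.08, 0, 0, 0],
  [1, 0.01, -0.03, -0.11, 0, 0, 0],
  [1, 0.03, -0.09, -0.112, 0, 0, 0],
  [1, 0.05, -0.149, -0.112, 0, 0, 0],
  [1, 0.069, -0.207, -0.112, 0, 0, 0],
  [1, 0.088, -0.264, -0.112, 0, 0, 0],
  [1, 0.107, -0.321, -0.112, 0, 0, 0],
])

```text
clock: 6.45
tcp_pos: [0.4499, -0.0012, 0.1787]
eef_rot: [-0.133, 0.991, -0.0, 0.001]
contact_force: [0.7, -0.0, -0.8]
gripper_width: 0.064
grasp_force: 42.1
```

```bash
python3 - <<'E'
from h import *
go([.571,-.341,.16],195)
E
```

```text
clock 6.45 tcp [ 0.4499 -0.0012  0.1787] q [-0.    0.18 -0.44  0.95 -0.   -0.27] w 0.064 gf 42.1
shift mm [ -27.4 -359.6   18.9] turn [-0.02  0.06  0.25]
```

Call:
arm_command([
  [1, -0.003, -0.04, 0, 0, 0, 0],
  [1, -0.007, -0.095, 0, 0, 0, 0],
  [1, -0.011, -0.15, 0, 0, 0, 0],
  [1, -0.015, -0.205, 0.005, 0, 0, 0],
  [1, -0.02, -0.26, 0.01, 0, 0, 0],
  [1, -0.024, -0.315, 0.015, 0, 0, 0],
  [1, -0.027, -0.345, 0.019, 0, 0, 0],
  [1, -0.027, -0.36, 0.019, 0, 0, 0],
])

```text
clock: 7.45
tcp_pos: [0.5708, -0.3411, 0.1585]
eef_rot: [-0.132, 0.991, 0.0, -0.0]
contact_force: [-0.8, 1.8, -1.4]
gripper_width: 0.066
grasp_force: 42.1
```

```bash
python3 - <<'E'
from h import *
f=vision.grab_frame("wrist");cv2.imwrite("pics/w4.png",f["img"]);np.savez("w4.npz",**f)
for n,p in(("a",[.5458,-.235,.031]),("b",[.5954,-.4475,.031])): print(n,proj(f,p))
go([.571,-.341,.049],195)
E
```

```text
a [430.99235822 212.91637174]
b [126.5524604  202.77676658]
clock 7.5 tcp [ 0.5712 -0.3423  0.1588] q [-0.54  0.54  0.08  1.1  -0.   -0.8 ] w 0.067 gf 42.1
shift mm [ -0.2   1.4 109.8] turn [-0.06 -0.02  0.13]
```

View pics/w4.png

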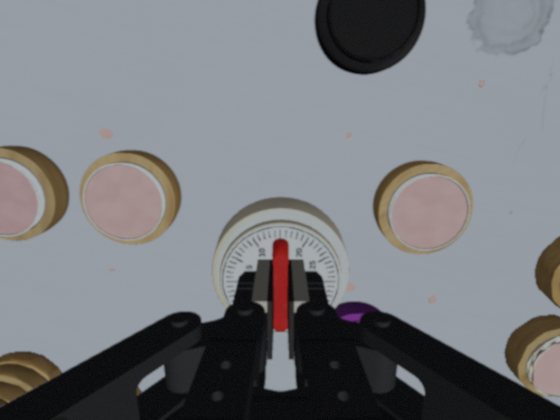

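The wrist view shows the tins at pixels (428,208) and (128,200), within a few pixels of where I projected them. The timer hangs midway between them, so I'll lower it.

Call:
arm_command([
  [1, 0, 0.001, 0.025, 0, 0, 0],
  [1, 0, 0.001, 0.05, 0, 0, 0],
  [1, 0, 0.001, 0.075, 0, 0, 0],
  [1, 0, 0.001, 0.09, 0, 0, 0],
  [1, 0, 0.001, 0.1, 0, 0, 0],
  [1, 0, 0.001, 0.106, 0, 0, 0],
  [1, 0, 0.001, 0.11, 0, 0, 0],
  [1, 0, 0.001, 0.11, 0, 0, 0],
])

```text
clock: 8.5
tcp_pos: [0.5707, -0.3388, 0.0495]
eef_rot: [-0.133, 0.991, -0.0, 0.0]
contact_force: [0.5, 0.4, -1.0]
gripper_width: 0.059
grasp_force: 42.1
```

```bash
python3 - <<'E'
from h import *
vision.grab_frame("wrist");vision.grab_frame("wrist");go([.571,-.341,.047],195);print(telemetry.get_obs()["contact_force"])
E
```

```text
clock 8.6 tcp [ 0.5708 -0.3389  0.0498] q [-0.54  0.62 -0.08  0.86  0.   -0.8 ] w 0.064 gf 42.1
shift mm [ 0.4 -2.   2.8] turn [-0.03  0.03  0.23]
[-0.142487   -0.37485162 -1.90878101]
```

Now I'll lower the last 2.5 mm, release and lift.

Call:
arm_command([
  [1, 0, 0, 0.001, 0, 0, 0],
  [1, 0, 0, 0.002, 0, 0, 0],
  [1, 0, 0, 0.0025, 0, 0, 0],
  [1, 0, 0, 0.0025, 0, 0, 0],
  [0.3, 0, 0, 0.0025, 0, 0, 0],
  [0.3, 0, 0, 0.0025, 0, 0, 0],
  [0.3, 0, 0, 0.0025, 0, 0, 0],
  [0.3, 0, 0, 0.0025, 0, 0, 0],
])

```text
clock: 9.6
tcp_pos: [0.5706, -0.3388, 0.0469]
eef_rot: [-0.133, 0.991, -0.0, 0.0]
contact_force: [-0.2, -0.6, -0.6]
gripper_width: 0.698
grasp_force: 0.0
```

Call:
arm_command([
  [0.3, 0, 0, 0, 0, 0, 0],
  [0.3, 0, 0, -0.02, 0, 0, 0],
  [0.3, 0, 0, -0.05, 0, 0, 0],
  [0.3, 0, 0, -0.09, 0, 0, 0],
  [0.3, 0, 0, -0.12, 0, 0, 0],
  [0.3, 0.05, 0, -0.15, 0, 0, 0],
  [0.3, 0.1, 0, -0.15, 0, 0, 0],
  [0.3, 0.15, 0, -0.15, 0, 0, 0],
])

```text
clock: 10.6
tcp_pos: [0.4248, -0.3786, 0.1975]
eef_rot: [-0.133, 0.991, -0.001, 0.0]
contact_force: [0.1, -0.4, 0.2]
gripper_width: 0.699
grasp_force: 0.0
```

```bash
python3 - <<'E'
from h import *
go([.571,-.341,.047],195)
f=vision.grab_frame("top");im=f["img"];hsv=cv2.cvtColor(im,cv2.COLOR_BGR2HSV)
m=cv2.inRange(hsv,(0,120,80),(8,255,255))|cv2.inRange(hsv,(172,120,80),(180,255,255))
for k in cv2.findContours(m[160:250,340:480],cv2.RETR_EXTERNAL,cv2.CHAIN_APPROX_NONE,offset=(340,160))[0]:
    if cv2.contourArea(k)>4: c=cv2.minAreaRect(k);print(c,ray(f,c[0],.036))
for c,r in(((362,216),16),((430,200),14)):
    w=np.zeros(m.shape,np.uint8);cv2.circle(w,c,r,255,-1);M=cv2.moments(cv2.inRange(hsv,(0,45,60),(30,255,255))&w,True);print(M['m10']/M['m00'],M['m01']/M['m00'],M['m00'])
w=vision.grab_frame("wrist")["img"]
o=np.zeros((420,800,3),np.uint8);o[:,:400]=cv2.resize(w,(400,420));o[:400,400:]=cv2.resize(im[160:240,370:450] if 0 else im[155:255,350:450],(400,400));cv2.imwrite("pics/e.png",o)
E
```

```text
clock 10.6 tcp [ 0.4248 -0.3786  0.1975] q [-0.73  0.36 -0.13  1.08 -0.   -0.99] w 0.699 gf 0.0
shift mm [-150.8   -2.   150.6] turn [-0.09  0.04  0.27]
((395.35003662109375, 207.5500030517578), (11.384199142456055, 1.5811387300491333), 71.56504821777344) [ 0.57149231 -0.33730874  0.036     ]
362.0503355704698 216.3791946308725 298.0
429.2313167259787 199.8576512455516 281.0
```

View pics/e.png

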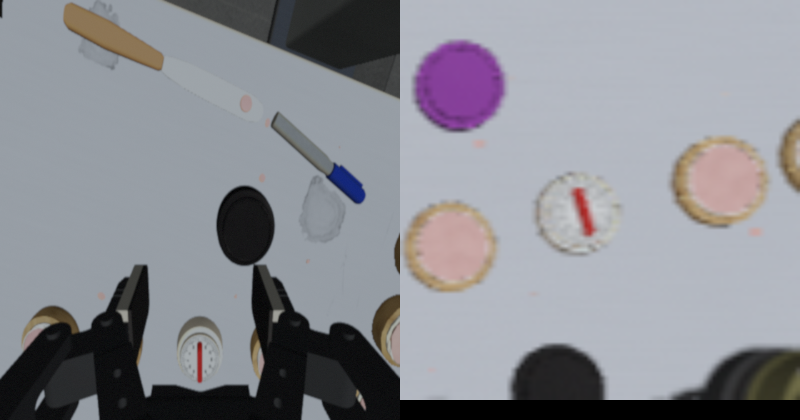

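The timer stands upright midway in the gap, at about (0.571, -0.337). The tins haven't moved and the gripper is clear, so I'm handing in.

```bash
python3 -c "
from h import *
print(order.finish_job())"
```

```text
the job is handed in; nothing more can be done
None
```

The timer stands upright in the wide gap, within a few mm of midway and in line with the row, tins a and b unmoved in the last picture; the job is handed in, but no verdict came back.

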